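# Sort the counter oddments into their trays

### The arm

A 6-joint arm with a two-finger parallel gripper is mounted at the origin on a cart in front of the work surface, level with it; the furniture and walls round the work are solid. World frame = base frame: x ahead of the robot, y to its left, z up, the work surface at z = 0. Lengths are in m, angles in rad, forces in N, time in s.
With the tool pointing down it reaches from about 0.25 to 0.775 m from the base axis. Payload 4 kg.
Tool frame: the origin (TCP) lies on the centre line of the jaws, within the pads' length; the fingertips stand 25 mm ahead of it and the grasp point (between the pads) lies 6 mm ahead of it; z points along the fingers, y is the line along which they close (so a half turn about z gives the same grasp; the last joint's range is limited). The gripper opens to 94 mm and grips with 3 to 60 N. Pads are 16 mm wide; open, the fingers measure 119 mm over their backs; the gripper's body (75 mm by 177 mm) begins 78 mm behind the grasp point.
Start: joints at [1.032, 0.087, 1.371, -0, 1.684, -0.103], TCP at [0.232, 0.499, 0.207] pointing down, gripper open.
Joint ranges: [-3.1, 3.1], [-0.76, 2.03], [0.27, 2.55], [-1.08, 4.22], [0.17, 2.65], [-2.57, 2.57]. Speed limits (rad/s): [2.79, 2.79, 3.14, 3.14, 3.14, 3.14].

### API

Orientations are given as [roll, pitch, yaw] about the fixed x, y, z axes, in that order (R = Rz(yaw) Ry(pitch) Rx(roll)).
In Python, from bench import sensors, optics, ticket gives the robot as it stands.
- The arm moves only by the tool send_rows, never from a script. Its argument "rows" is a list of rows, each a list of 6 numbers: the shift along the world's x, y, z in mm, then the turn, a rotation vector about the world's x, y, z in rad. In form: [[x, y, z, wx, wy, wz], ...]. A call has 1 to 8 rows; each row shifts and turns the commanded pose from where the row before left it; what a row does not reach is not made up. A row lasts 1/12 s, in which the tool goes at most 41.7 mm and 7.16 degrees, less where a joint would pass 70% of its speed; a pose out of reach is approached as far as the arm can. A call is refused whole if a number of a shift passes 41.7 or a number of a turn 0.125, either way. A call with a gripper value outside its range is refused whole. "grip" is the finger opening in mm, from 0 to 94, set as the call begins (left out, the last holds). The fingers move at their own pace and stop on an object; the grip force is fixed at half the most. Time passes only in rows, so rows that do not move let the fingers close. It gives the time, the measured TCP pose, the force, the opening and the grip force at its end, in the units of the state.
- sensors.get_obs(): the state, without advancing time (a new reading comes with each control period).
- optics.snapshot(name): name is "scene" or "top" or "wrist"; returns the picture (400x640x3 uint8, red, green, blue); there is no depth.
- optics.camera_model(name): a dict with "vertical_fov" (degrees; the focal length in pixels is half the picture's height over the tangent of half this angle, whatever the lens; pixels are square), "cx", "cy" (the principal point, pixels), "R" (3x3) and "t" (3): a world point X has camera coordinates R X + t. Camera axes: x right, y down, z forward; pixel columns grow to the right and rows downward; lengths in m; the calibration is good to about 2 mm. A picture is of the moment at which its call begins: read the wrist's pose just before it. camera_model takes no time and is no camera call; for the wrist camera it gives the pose at the moment of the call.
- ticket.close_job(): hands the job in; it is judged then, once.
The state is a dict: "time": time; "joint_positions": joint angles; "qvel": joint speeds; "joint_torque": joint torques, N m; "tool_pos": TCP position; "ee_rot": TCP orientation; "wrist_force": force on the tool from outside, world axes, zero at the start; "wrist_torque": the same for the moment, N m; "width": finger opening in m; "finger_force": force on a finger pad.
Only numpy, scipy, OpenCV 4.12 (cv2) and the standard library are available. Lean on these libraries where they do the work, as an engineer would, in place of code of your own. Each camera call takes 0.05 s, during which the arm holds its last target. There are 200 camera calls.

### The job

Sort the oddments on the worktop into where they belong: the peeler lying flat and lengthways inside the long narrow tray, the flat tin right way up on the floor of the shorter, wider tray with its long side along the tray's, and the two tealights upright in the wooden block, one seated in each round hollow. Let go of everything, and leave the roll of tape and the mug where they are.

Things in the scene. Friction and masses are not known exactly. Their poses are not given: they have to be found in the camera images.
- peeler: vegetable peeler with a dark blue handle and a short steel blade, loose, lying flat; 170 long x 25 wide x 18 mm high, about 60 g. Origin: centre of its underside; x along its length (points roughly away from the robot or towards it, ahead or back), z up. Handled across its width at the middle of its length
- sardine_tin: flat rectangular food tin with rounded corners, loose, long side pointing roughly away from the robot; 63 (its x) x 105 (its y) x 26 mm high, about 150 g, 60 mm wide between the fingers across its middle. Origin: centre of its underside, z up
- tealight_1: small round tealight candle in a thin metal cup, loose; 38 mm across, 15 mm high, 20 g. Origin: centre of its underside, z up
- tealight_2: a second tealight, just like the first: 38 mm across, 15 mm high, 20 g. Origin: centre of its underside, z up
- utensil_tray: the long narrow wooden tray with a low lip, fixed to the worktop; 200 (x) x 80 (y) mm outside, 188 x 68 mm inside, lip top 12 mm above the worktop, inner floor 6 mm above the worktop. Origin: centre of its underside; x along its length
- tin_tray: the shorter, wider wooden tray with a low lip, fixed to the worktop; 145 (x) x 95 (y) mm outside, 133 x 83 mm inside, lip top 12 mm above the worktop, inner floor 6 mm above the worktop. Origin: centre of its underside; x along its longer side
- tealight_block: flat wooden block with two round hollows in its top, fixed to the worktop; 140 (x) x 80 (y) x 11 mm high. The hollows are 54 mm across and 5 mm deep (their floors 6 mm above the worktop), centred at y = 0, x = +31 and x = -31 mm. Origin: centre of its underside; x along its length
- tape_roll: roll of tape lying flat at the right end of the work, loose, 96 mm across, 25 mm high; not part of the job. Origin: centre of its underside
- mug: striped mug standing at the back, loose, 78 x 116 x 101 mm; not part of the job. Origin: centre of its underside

How it is judged:
By the outcome, as a careful person would: the job done as asked, in the order asked, and still so for the second after the job is handed in, with the robot touching nothing.
It also fails if it takes over 112 s, if anything falls off the work surface, if the arm or the gripper's body presses on something with over 40 N, if the wrist force passes 120 N, or if a joint passes its speed limit or range.

## Working session

There is one attempt and no reset: what is moved stays moved. The work goes in short steps, Python scripts to look and compute and a tool call to move; the robot and the scene stay as the last step left them, time stands still between calls to the robot, and variables do not carry over. Pictures are saved under pics/ and viewed, at most 14 in all, crops included, and the job is handed in when it is done.

Besides the shell and the picture viewer there is one more tool, called as name(argument=value, ...) on one line, values as JSON. send_rows: Moves the arm, as the interface text tells. Its arguments: {"type":"object","properties":{"rows":{"type":"array"},"grip":{"type":"number"}},"required":["rows"]}

```bash
mkdir -p pics; cat > h.py <<'E'
import numpy as np, cv2
from bench import sensors, optics, ticket
def snap(n,f):
    m=optics.camera_model(n); im=optics.snapshot(n); cv2.imwrite('pics/'+f+'.png',im[:,:,::-1]); np.save('pics/'+f+'.npy',im)
    np.savez('pics/'+f+'_m.npz',**{k:np.array(v) for k,v in m.items() if k in('vertical_fov','cx','cy','R','t')}); print({k:(v if not hasattr(v,'shape') else np.round(v,4).tolist()) for k,v in m.items()}); return im,m
def load(f): return np.load('pics/'+f+'.npy'),dict(np.load('pics/'+f+'_m.npz'))
def p2w(m,u,v,z):
    f=200/np.tan(np.radians(float(m['vertical_fov']))/2)
    R=np.array(m['R']);t=np.array(m['t'])
    d=R.T@np.array([(u-m['cx'])/f,(v-m['cy'])/f,1.]); c=-R.T@t
    return c+d*(z-c[2])/d[2]
def w2p(m,X):
    f=200/np.tan(np.radians(float(m['vertical_fov']))/2)
    c=np.array(m['R'])@np.array(X)+np.array(m['t']); return f*c[:2]/c[2]+[float(m['cx']),float(m['cy'])]
E
python3 - <<'E'
from h import *
print(sensors.get_obs())
snap('top','top0');snap('scene','scene0')
E
```

```text
{'time': 0.0, 'joint_positions': array([ 1.03192127e+00,  8.79843825e-02,  1.37222551e+00, -4.78843048e-05,
        1.68358007e+00, -1.03096880e-01]), 'qvel': array([-3.36495496e-04,  1.89763916e-03,  5.05394799e-04, -6.58828377e-05,
        4.98175592e-04, -1.16803296e-03]), 'joint_torque': array([-3.03057150e-04, -3.40182817e+01, -3.02432191e+01,  7.18296831e-02,
        3.31028039e-02, -1.82662502e-04]), 'tool_pos': array([0.23190744, 0.49813126, 0.20590269]), 'ee_rot': array([-3.13940211e+00, -1.78795791e-04,  2.70580894e+00]), 'wrist_force': array([-0.26491845, -0.11362116,  0.23835764]), 'wrist_torque': array([ 0.00356642,  0.02036568, -0.00496112]), 'finger_force': 0.0, 'width': 0.09401555921056264}
{'vertical_fov': 57.76055940020301, 'cx': 314.65315327036575, 'cy': 194.94754398039157, 'R': [[-0.0298, -0.9995, -0.0046], [-0.9771, 0.0301, -0.2106], [0.2107, -0.0018, -0.9776]], 't': [-0.0772, 0.6459, 1.2348]}
{'vertical_fov': 48.093441016514234, 'cx': 326.3062136802456, 'cy': 200.3953025348094, 'R': [[-0.8287, -0.5596, -0.0056], [-0.3245, 0.4886, -0.8099], [0.456, -0.6694, -0.5865]], 't': [0.4831, 0.2988, 1.0846]}
```

View pics/top0.png

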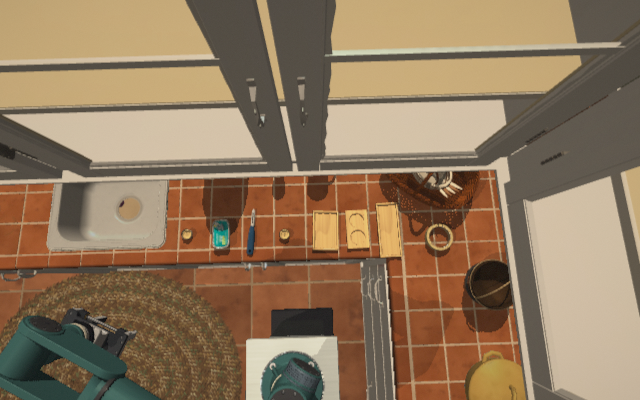

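View pics/scene0.png

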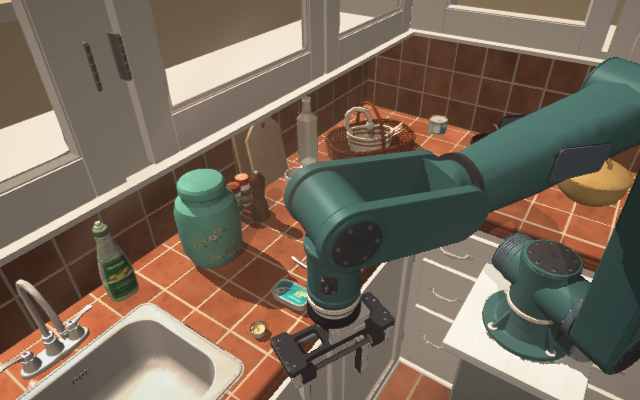

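Top view: tealights at about (187,235) and (284,235), tin (220,234), peeler (251,233), tin tray (325,231), block (357,230), utensil tray (389,231) and tape (440,237). The scene view is mostly blocked by the arm.

```bash
python3 - <<'E'
from h import *
im,m=load('top0')
for n,u,v,z in [('t1',187,235,.015),('tin',220,234,.026),('peel',251,233,.01),('t2',284,235,.015),('ttray',325,231,.012),('block',357,230,.011),('utray',389,231,.012),('tape',440,237,.025),('edge',300,262,0),('cupb',300,175,0)]:
    print(n,p2w(m,u,v,z).round(3))
c=im[165:275,165:480,::-1]
cv2.imwrite('pics/crop0.png',cv2.resize(c,(800,279),interpolation=cv2.INTER_CUBIC))
snap('wrist','w0')
E
```

```text
t1 [0.519 0.375 0.015]
tin [0.518 0.251 0.026]
peel [0.52  0.142 0.01 ]
t2 [0.508 0.02  0.015]
ttray [ 0.519 -0.131  0.012]
block [ 0.519 -0.249  0.011]
utray [ 0.512 -0.366  0.012]
tape [ 0.483 -0.546  0.025]
edge [ 0.41  -0.036  0.   ]
cupb [ 0.738 -0.043  0.   ]
{'vertical_fov': 65.08570032189552, 'cx': 319.500546345845, 'cy': 197.41462154511993, 'R': [[0.4229, 0.9062, -0.0016], [0.8724, -0.4066, 0.2713], [0.2452, -0.1161, -0.9625]], 't': [-0.5492, -0.0272, 0.3932]}
```

View pics/crop0.png

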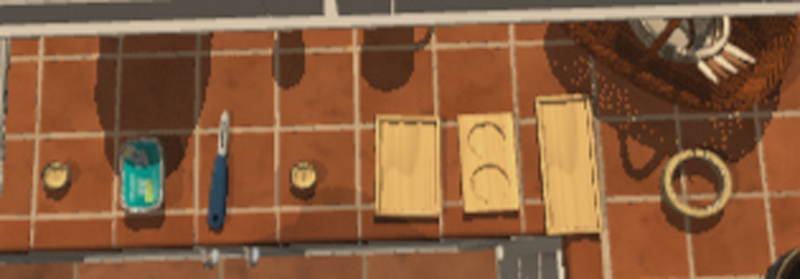

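View pics/w0.png

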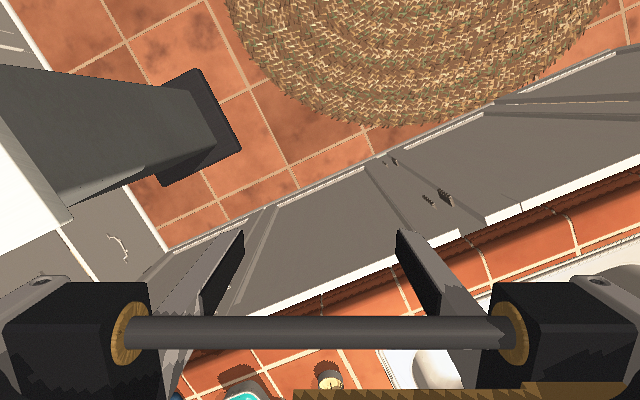

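The crop confirms the layout: tealight, tin, peeler and tealight run left to right on the left side, and tin tray, block and utensil tray sit on the right. The wrist picture looks off the counter, so I'll move to a survey pose over the objects.

send_rows(rows=[[22, -20, 12, 0, 0, 0.036], [22, -20, 12, 0, 0, 0.036], [22, -20, 12, 0, 0, 0.036], [22, -20, 12, 0, 0, 0.036], [22, -20, 12, 0, 0, 0.036], [22, -20, 12, 0, 0, 0.036], [22, -20, 12, 0, 0, 0.036], [22, -20, 12, 0, 0, 0.036]])

```text
time: 0.82
tool_pos: [0.4089, 0.3374, 0.3034]
ee_rot: [-3.141, -0.0, 2.996]
wrist_force: [0.2, 0.3, 0.1]
width: 0.094
finger_force: 0.0
```

send_rows(rows=[[22, -22, 0, 0, 0, 0.036], [22, -22, 0, 0, 0, 0.036], [22, -22, 0, 0, 0, 0.036], [22, -22, 0, 0, 0, 0.036], [0, 0, 0, 0, 0, 0], [0, 0, 0, 0, 0, 0]])

```text
time: 1.32
tool_pos: [0.4968, 0.2495, 0.3021]
ee_rot: [-3.141, -0.002, 3.135]
wrist_force: [-0.0, 1.1, 1.2]
width: 0.094
finger_force: 0.0
```

```bash
python3 - <<'E'
from h import *
o=sensors.get_obs();print(o['tool_pos'],o['ee_rot'],o['joint_positions'])
snap('wrist','w1')
E
```

```text
[0.49678279 0.24949985 0.30212756] [-3.14133066e+00 -1.98528962e-03  3.13454021e+00] [ 3.63141308e-01  1.03755342e-01  1.16609885e+00  4.96630182e-04
  1.87368401e+00 -1.20045516e+00]
{'vertical_fov': 65.08570032189552, 'cx': 319.500546345845, 'cy': 197.41462154511993, 'R': [[0.0079, 1.0, 0.0003], [0.9629, -0.0076, 0.2697], [0.2697, -0.0018, -0.9629]], 't': [-0.2539, -0.5295, 0.3512]}
```

View pics/w1.png

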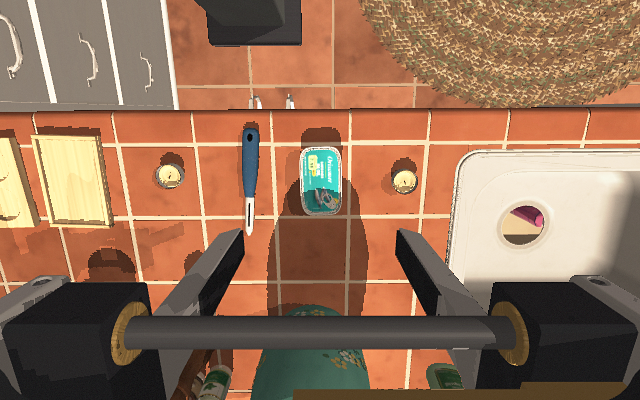

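Wrist view: tealights at (404,182) and (171,176), tin centred on (321,181) and peeler from (251,128) to (249,236). The jar stands behind the tin, around (315,350). Next I survey the right side.

send_rows(rows=[[0, -31, 0, 0, 0, 0], [0, -31, 0, 0, 0, 0], [0, -31, 0, 0, 0, 0], [0, -31, 0, 0, 0, 0], [0, -31, 0, 0, 0, 0], [0, -31, 0, 0, 0, 0], [0, -31, 0, 0, 0, 0], [0, -31, 0, 0, 0, 0]])

```text
time: 2.03
tool_pos: [0.4955, 0.0029, 0.3035]
ee_rot: [3.141, 0.001, 3.14]
wrist_force: [1.3, 0.5, -1.0]
width: 0.0938
finger_force: 0.0
```

send_rows(rows=[[0, -31, 0, 0, 0, 0], [0, -31, 0, 0, 0, 0], [0, -31, 0, 0, 0, 0], [0, -31, 0, 0, 0, 0], [0, -31, 0, 0, 0, 0], [0, -31, 0, 0, 0, 0], [0, 0, 0, 0, 0, 0], [0, 0, 0, 0, 0, 0]])

```text
time: 2.7
tool_pos: [0.4961, -0.183, 0.3028]
ee_rot: [3.14, -0.001, 3.137]
wrist_force: [-0.1, 1.2, -0.1]
width: 0.0941
finger_force: 0.0
```

```bash
python3 - <<'E'
from h import *
o=sensors.get_obs();print(o['tool_pos'],o['ee_rot'],o['joint_positions'])
snap('wrist','w2')
E
```

```text
[ 0.49611995 -0.18296213  0.30276924] [ 3.14028442e+00 -5.72754013e-04  3.13700650e+00] [-4.61167635e-01  4.18005242e-02  1.23077494e+00  9.64592038e-04
  1.87010792e+00 -2.02709351e+00]
{'vertical_fov': 65.08570032189552, 'cx': 319.500546345845, 'cy': 197.41462154511993, 'R': [[0.0054, 1.0, 0.0018], [0.9625, -0.0057, 0.2711], [0.2711, 0.0003, -0.9625]], 't': [0.1794, -0.5323, 0.3508]}
```

View pics/w2.png

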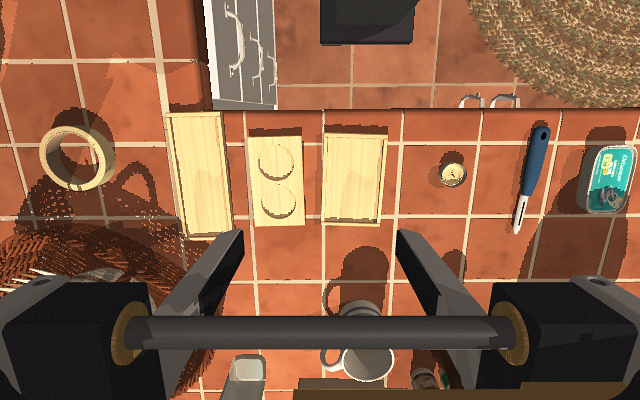

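The right side is in clear view: utensil tray around (201,176), block (276,180), tin tray (353,178), tape (78,157), and the mug behind at (365,345). Next I'll segment the objects in rectified planes.

```bash
cat >> h.py <<'E'
def rect(im,m,z,x0,x1,y0,y1,s=2000):  # image: col = (y1-y)*s, row=(x1-x)*s
    P=np.float32([[x0,y0],[x0,y1],[x1,y0],[x1,y1]])
    src=np.float32([w2p(m,[*p,z]) for p in P]); dst=np.float32([[(y1-p[1])*s,(x1-p[0])*s] for p in P])
    return cv2.warpPerspective(im,cv2.getPerspectiveTransform(src,dst),(int((y1-y0)*s),int((x1-x0)*s)),flags=cv2.INTER_CUBIC)
def fit(f,z,box,sel,s=2000):
    im,m=load(f); r=rect(im,m,z,*box,s); hsv=cv2.cvtColor(r,cv2.COLOR_RGB2HSV)
    k=sel(hsv).astype(np.uint8); k=cv2.morphologyEx(k,cv2.MORPH_OPEN,np.ones((7,7)))
    k=cv2.morphologyEx(k,cv2.MORPH_CLOSE,np.ones((25,25)))
    c=max(cv2.findContours(k,0,1)[0],key=cv2.contourArea)[:,0]
    w=np.c_[box[1]-c[:,1]/s,box[3]-c[:,0]/s].astype(np.float32)
    (cx,cy),(a,b),t=cv2.minAreaRect(w)
    if a<b: a,b,t=b,a,t+90
    t=(t+90)%180-90
    print(f,'c',round(cx,4),round(cy,4),'size',round(a,4),round(b,4),'long axis deg from x',round(t,1)); return r,k
E
python3 - <<'E'
from h import *
wood=lambda h:(h[...,2]>150)&(h[...,0]>12)&(h[...,0]<40)&(h[...,1]>40)&(h[...,1]<150)
out=[]
for n,z,b in [('u',.012,(.40,.64,-.44,-.31)),('b',.011,(.42,.62,-.305,-.195)),('t',.012,(.42,.62,-.19,-.07))]:
    r,k=fit('w2',z,b,wood); out.append(cv2.resize(np.hstack([r,np.dstack([k*255]*3)]),(400,320)))
fit('w1',.012,(.42,.62,-.19,-.07),wood)
blue=lambda h:(h[...,0]>95)&(h[...,0]<125)&(h[...,1]>80)
for f in('w1','w2'): r,k=fit(f,.015,(.42,.62,.07,.19),blue)
peel=lambda h:blue(h)|((h[...,1]<70)&(h[...,2]>130))
r,k=fit('w1',.009,(.42,.62,.115,.19),peel);out.append(cv2.resize(np.hstack([r,np.dstack([k*255]*3)]),(400,320)))
tin=lambda h:((h[...,0]>75)&(h[...,0]<100)&(h[...,1]>60))|((h[...,1]<70)&(h[...,2]>120))
r,k=fit('w1',.026,(.44,.60,.20,.30),tin);out.append(cv2.resize(np.hstack([r,np.dstack([k*255]*3)]),(400,320)))
tl=lambda h:(h[...,0]>14)&(h[...,1]<170)&(h[...,2]>60)
for f,b in(('w1',(.47,.57,.33,.42)),('w1',(.46,.56,-.03,.06)),('w2',(.46,.56,-.03,.06))):
    r,k=fit(f,.015,b,tl);out.append(cv2.resize(np.hstack([r,np.dstack([k*255]*3)]),(400,320)))
cv2.imwrite('pics/m.png',cv2.resize(np.vstack([np.hstack(out[i:i+2]) for i in(0,2,4,6)])[:,:,::-1],(600,600)) if len(out)>=8 else out[0])
E
```

```text
w2 c 0.5098 -0.3748 size 0.2185 0.1295 long axis deg from x 0.0
w2 c 0.5203 -0.2495 size 0.1995 0.109 long axis deg from x 0.0
w2 c 0.532 -0.1297 size 0.176 0.1195 long axis deg from x 0.0
w1 c 0.5345 -0.1297 size 0.171 0.1195 long axis deg from x 0.0
w1 c 0.4934 0.1454 size 0.1037 0.0239 long axis deg from x -5.2
w2 c 0.4941 0.1397 size 0.1031 0.0258 long axis deg from x -3.6
w1 c 0.5265 0.1528 size 0.168 0.0745 long axis deg from x 0.0
w1 c 0.5168 0.2522 size 0.111 0.0991 long axis deg from x 1.8
w1 c 0.5205 0.3857 size 0.099 0.0505 long axis deg from x 0.0
w1 c 0.5115 0.022 size 0.035 0.033 long axis deg from x 0.0
w2 c 0.5102 0.0152 size 0.0995 0.0895 long axis deg from x 0.0
```

View pics/m.png

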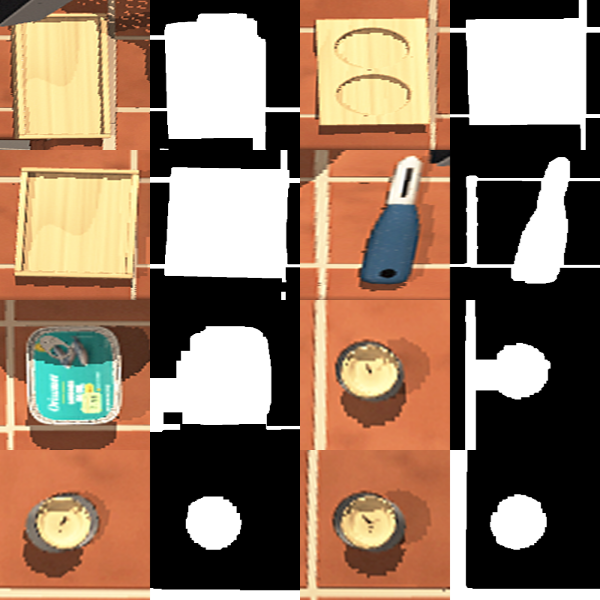

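Masks are good except where the grout lines join them. I'll repeat with a larger opening.

```bash
sed -i 's/np.ones((7,7))/np.ones((K,K))/; s/def fit(f,z,box,sel,s=2000)/def fit(f,z,box,sel,K=15,s=2000)/' h.py
python3 - <<'E'
from h import *
wood=lambda h:(h[...,2]>150)&(h[...,0]>12)&(h[...,0]<40)&(h[...,1]>40)&(h[...,1]<150)
for n,z,b in [('u',.012,(.40,.60,-.44,-.31)),('b',.011,(.42,.62,-.305,-.195)),('t',.012,(.42,.62,-.19,-.07))]:
    r,k=fit('w2',z,b,wood,21)
fit('w1',.012,(.42,.62,-.19,-.07),wood,21)
blue=lambda h:(h[...,0]>95)&(h[...,0]<125)&(h[...,1]>80)
peel=lambda h:blue(h)|((h[...,1]<70)&(h[...,2]>130))
for f in('w1','w2'): fit(f,.009,(.42,.62,.125,.18),peel,13);fit(f,.009,(.42,.62,.125,.18),blue,13)
tin=lambda h:((h[...,0]>75)&(h[...,0]<100)&(h[...,1]>60))|((h[...,1]<70)&(h[...,2]>120))
fit('w1',.026,(.44,.60,.20,.30),tin,21)
tl=lambda h:(h[...,0]>14)&(h[...,1]<170)&(h[...,2]>60)
for f,b in(('w1',(.47,.57,.33,.42)),('w1',(.46,.56,-.03,.06)),('w2',(.46,.56,-.03,.06))): fit(f,.015,b,tl,25)
# block hollows & tray corner pixel checks
im,m=load('w2')
for n,u,v,z in[('uNL',167,113,.012),('uNR',217,111,.012),('uFL',186,242,.012),('uFR',233,236,.012),('h1',277,162,.011),('h2',278,200,.011),('mug',365,345,.1),('pt',517,232,.009),('ph',541,128,.009)]: print(n,p2w(m,u,v,z).round(4))
E
```

```text
w2 c 0.5098 -0.3675 size 0.1819 0.0866 long axis deg from x 0.9
w2 c 0.5246 -0.2506 size 0.1416 0.0864 long axis deg from x 1.2
w2 c 0.517 -0.1349 size 0.1337 0.0904 long axis deg from x -1.5
w1 c 0.5187 -0.1259 size 0.1377 0.0865 long axis deg from x -1.6
w1 c 0.4999 0.1405 size 0.1166 0.0294 long axis deg from x -6.2
w1 c 0.4941 0.1411 size 0.1048 0.0294 long axis deg from x -6.2
w2 c 0.5259 0.1398 size 0.1664 0.0317 long axis deg from x -2.6
w2 c 0.4948 0.1413 size 0.1043 0.0317 long axis deg from x -2.6
w1 c 0.5173 0.2512 size 0.0985 0.0625 long axis deg from x 0.0
w1 c 0.5182 0.3785 size 0.033 0.0245 long axis deg from x -90.0
w1 c 0.5105 0.022 size 0.031 0.03 long axis deg from x -90.0
w2 c 0.5122 0.019 size 0.0335 0.031 long axis deg from x 0.0
uNL [ 0.4204 -0.4021  0.012 ]
uNR [ 0.418  -0.3296  0.012 ]
uFL [ 0.6223 -0.3991  0.012 ]
uFR [ 0.6123 -0.3221  0.012 ]
h1 [ 0.4928 -0.2463  0.011 ]
h2 [ 0.5526 -0.2472  0.011 ]
mug [ 0.7478 -0.1172  0.1   ]
pt [0.6094 0.1371 0.009 ]
ph [0.4448 0.1453 0.009 ]
```

```bash
cat >> h.py <<'E'
def edges(f,z,box,sel,xa,xb,s=2000,K=13):
    "per-x extents of the mask in y -> line fits (robust), mid y at box centre"
    im,m=load(f); r=rect(im,m,z,*box,s); k=sel(cv2.cvtColor(r,cv2.COLOR_RGB2HSV)).astype(np.uint8)
    k=cv2.morphologyEx(k,cv2.MORPH_OPEN,np.ones((K,K))); n,l,st,_=cv2.connectedComponentsWithStats(k); k=l==1+st[1:,4].argmax()
    xs=np.arange(xa,xb,.001); e=[]
    for x in xs:
        c=np.where(k[int((box[1]-x)*s)])[0]; e.append([box[3]-c[0]/s,box[3]-c[-1]/s] if len(c) else [np.nan]*2)
    e=np.array(e); xm=(xa+xb)/2; o=[]
    for j in(0,1):
        g=~np.isnan(e[:,j]); l=cv2.fitLine(np.float32(np.c_[xs[g],e[g,j]]),cv2.DIST_HUBER,0,1e-4,1e-4).ravel(); o.append((l[3]+(xm-l[2])*l[1]/l[0],np.degrees(np.arctan(l[1]/l[0]))))
    rows=np.where(k.any(1))[0]
    print(f,'xm %.3f'%xm,'yL %.4f (%.1f deg)'%o[0],'yR %.4f (%.1f deg)'%o[1],'mid %.4f w %.4f'%((o[0][0]+o[1][0])/2,o[0][0]-o[1][0]),'x %.4f..%.4f'%(box[1]-rows[-1]/s,box[1]-rows[0]/s))
E
python3 - <<'E'
from h import *
wood=lambda h:(h[...,2]>110)&(h[...,0]>12)&(h[...,0]<40)&(h[...,1]>40)&(h[...,1]<150)
edges('w2',.012,(.40,.64,-.43,-.30),wood,.44,.59,K=21)
edges('w2',.011,(.42,.62,-.305,-.195),wood,.47,.57,K=21)
edges('w2',.012,(.42,.62,-.19,-.07),wood,.47,.57,K=21)
blue=lambda h:(h[...,0]>95)&(h[...,0]<125)&(h[...,1]>80)
peel=lambda h:blue(h)|((h[...,1]<60)&(h[...,2]>130))
for f in('w1','w2'):edges(f,.009,(.42,.64,.11,.19),blue,.455,.54,K=5);edges(f,.009,(.42,.64,.12,.19),peel,.455,.54,K=5)
tin=lambda h:((h[...,0]>75)&(h[...,0]<100)&(h[...,1]>60))
edges('w1',.026,(.44,.60,.19,.31),tin,.49,.545,K=5)
dark=lambda h:(h[...,0]>14)&(h[...,2]>60)&(h[...,1]<185)
E
```

```text
w2 xm 0.515 yL -0.3225 (1.0 deg) yR -0.3962 (0.9 deg) mid -0.3594 w 0.0737 x 0.4185..0.6110
w2 xm 0.520 yL -0.2077 (1.1 deg) yR -0.2916 (4.7 deg) mid -0.2497 w 0.0839 x 0.4530..0.5950
w2 xm 0.520 yL -0.0856 (-1.2 deg) yR -0.1790 (-1.3 deg) mid -0.1323 w 0.0934 x 0.4490..0.5955
w1 xm 0.498 yL 0.1546 (-7.5 deg) yR 0.1328 (-3.0 deg) mid 0.1437 w 0.0218 x 0.4425..0.5470
w1 xm 0.498 yL 0.1546 (-7.5 deg) yR 0.1328 (-3.0 deg) mid 0.1437 w 0.0218 x 0.4425..0.6110
w2 xm 0.498 yL 0.1562 (-4.7 deg) yR 0.1316 (-1.6 deg) mid 0.1439 w 0.0245 x 0.4430..0.5470
w2 xm 0.498 yL 0.1562 (-4.7 deg) yR 0.1316 (-1.6 deg) mid 0.1439 w 0.0245 x 0.4430..0.6115
w1 xm 0.518 yL 0.2769 (1.2 deg) yR 0.2254 (1.4 deg) mid 0.2512 w 0.0515 x 0.4725..0.5665
```

send_rows(rows=[[3, 32, -20, 0, 0, -0.006], [3, 32, -20, 0, 0, -0.006], [3, 32, -20, 0, 0, -0.006], [3, 32, -20, 0, 0, -0.006], [3, 32, -20, 0, 0, -0.006], [3, 32, -20, 0, 0, -0.006], [3, 32, -20, 0, 0, -0.006], [3, 32, -20, 0, 0, -0.006]], grip=60)

```text
time: 3.42
tool_pos: [0.5193, 0.0766, 0.1429]
ee_rot: [3.141, 0.001, 3.093]
wrist_force: [0.1, -0.4, -0.3]
width: 0.0601
finger_force: 0.0
```

send_rows(rows=[[3, 34, -20, 0, 0, -0.006], [4, 35, -20, 0, 0, -0.006], [0, 0, 0, 0, 0, 0], [0, 0, 0, 0, 0, 0], [0, 0, 0, 0, 0, 0]])

```text
time: 3.83
tool_pos: [0.5268, 0.1429, 0.1039]
ee_rot: [-3.142, 0.001, 3.081]
wrist_force: [0.5, -0.1, -0.1]
width: 0.0597
finger_force: 0.0
```

```bash
python3 - <<'E'
from h import *
o=sensors.get_obs();print(o['tool_pos'],o['ee_rot'],o['width'])
snap('wrist','w3')
blue=lambda h:(h[...,0]>95)&(h[...,0]<125)&(h[...,1]>80)
edges('w3',.009,(.42,.64,.11,.19),blue,.455,.54,K=5)
E
```

```text
[0.52677826 0.14286669 0.10386613] [-3.14152281e+00  8.61025189e-04  3.08059883e+00] 0.059701605606351876
{'vertical_fov': 65.08570032189552, 'cx': 319.500546345845, 'cy': 197.41462154511993, 'R': [[0.0617, 0.9981, 0.0005], [0.9603, -0.0595, 0.2724], [0.2719, -0.0164, -0.9622]], 't': [-0.1755, -0.4972, 0.1529]}
w3 xm 0.498 yL 0.1542 (-7.3 deg) yR 0.1329 (-2.7 deg) mid 0.1435 w 0.0214 x 0.4420..0.5480
```

View pics/w3.png

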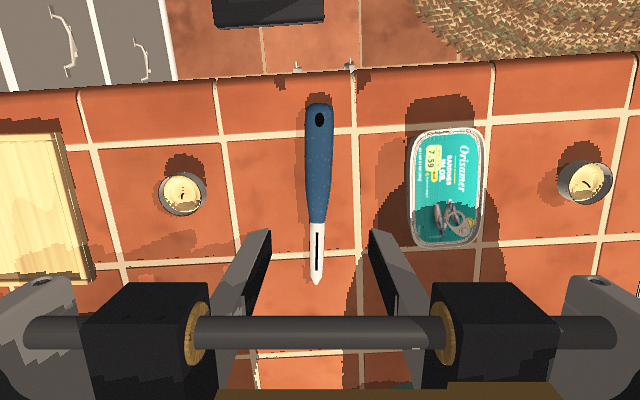

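The peeler lies between the fingers, nearly parallel to them (handle end (319,105), tip (316,284)). I'll descend and grip.

send_rows(rows=[[0, -2, -25, 0, 0, -0.015], [0, 0, -25, 0, 0, 0], [0, 0, -18, 0, 0, 0], [0, 0, -7, 0, 0, 0], [0, 0, 0, 0, 0, 0], [0, 0, 0, 0, 0, 0]])

```text
time: 4.38
tool_pos: [0.528, 0.139, 0.0294]
ee_rot: [3.141, 0.002, 3.062]
wrist_force: [0.2, 0.3, 0.2]
width: 0.0601
finger_force: 0.0
```

send_rows(rows=[[0, 0, 0, 0, 0, 0], [0, 0, 0, 0, 0, 0], [0, 0, 0, 0, 0, 0], [0, 0, 0, 0, 0, 0], [0, 0, 0, 0, 0, 0], [0, 0, 0, 0, 0, 0]], grip=10)

```text
time: 4.88
tool_pos: [0.5273, 0.1397, 0.0284]
ee_rot: [3.141, 0.0, 3.063]
wrist_force: [0.7, -1.4, 0.1]
width: 0.0239
finger_force: 0.0
```

send_rows(rows=[[0, 0, 0, 0, 0, 0], [0, 0, 0, 0, 0, 0], [0, 0, 10, 0, 0, 0], [0, 0, 20, 0, 0, 0], [0, 0, 30, 0, 0, 0], [0, 0, 30, 0, 0, 0], [0, 0, 0, 0, 0, 0]])

```text
time: 5.47
tool_pos: [0.5313, 0.1403, 0.1263]
ee_rot: [3.138, 0.013, 3.063]
wrist_force: [0.9, -0.5, 0.7]
width: 0.0096
finger_force: 0.0
```

```bash
python3 - <<'E'
from h import *
o=sensors.get_obs();print(o['tool_pos'],o['ee_rot'],o['width'],o['finger_force'],o['joint_positions'])
snap('wrist','w4')
E
```

```text
[0.53133029 0.14031957 0.1262844 ] [3.13835313 0.01313227 3.06291128] 0.009598294417806895 0.0 [ 1.54948163e-01  1.05580602e-01  1.51169311e+00  1.11560392e-04
  1.51079349e+00 -1.33719400e+00]
{'vertical_fov': 65.08570032189552, 'cx': 319.500546345845, 'cy': 197.41462154511993, 'R': [[0.0794, 0.9968, 0.0038], [0.9557, -0.0772, 0.2842], [0.2836, -0.019, -0.9588]], 't': [-0.1828, -0.5044, 0.1669]}
```

View pics/w4.png

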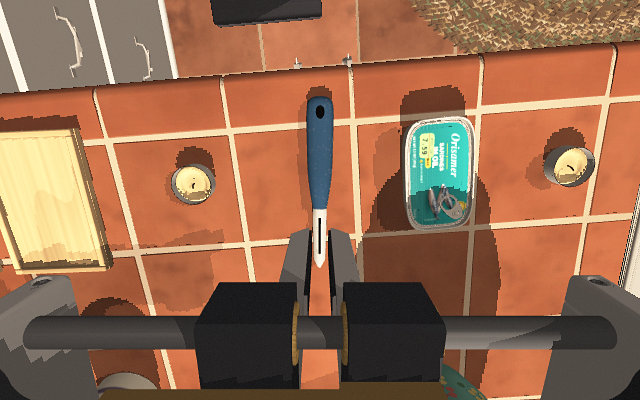

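The fingers were still closing, so the peeler stayed put. I'll reopen, go down and wait longer.

send_rows(rows=[[0, 0, -10, 0, 0, 0], [0, 0, -15, 0, 0, 0], [0, 0, -15, 0, 0, 0], [0, 0, 0, 0, 0, 0], [0, 0, 0, 0, 0, 0], [0, 0, 0, 0, 0, 0], [0, 0, 0, 0, 0, 0]], grip=50)

```text
time: 6.1
tool_pos: [0.5275, 0.1396, 0.0784]
ee_rot: [3.141, 0.001, 3.063]
wrist_force: [0.7, 0.6, -0.1]
width: 0.0495
finger_force: 0.0
```

send_rows(rows=[[0, 0, -20, 0, 0, 0], [0, 0, -20, 0, 0, 0], [0, 0, -10, 0, 0, 0], [0, 0, 0, 0, 0, 0], [0, 0, 0, 0, 0, 0]])

```text
time: 6.52
tool_pos: [0.5272, 0.1396, 0.0282]
ee_rot: [-3.142, -0.0, 3.063]
wrist_force: [-0.3, 0.2, 0.0]
width: 0.05
finger_force: 0.0
```

send_rows(rows=[[0, 0, 0, 0, 0, 0], [0, 0, 0, 0, 0, 0], [0, 0, 0, 0, 0, 0], [0, 0, 0, 0, 0, 0], [0, 0, 0, 0, 0, 0], [0, 0, 0, 0, 0, 0], [0, 0, 0, 0, 0, 0], [0, 0, 0, 0, 0, 0]], grip=5)

```text
time: 7.18
tool_pos: [0.5272, 0.1396, 0.0281]
ee_rot: [3.141, 0.0, 3.063]
wrist_force: [0.5, 0.2, -1.0]
width: 0.005
finger_force: 0.0
```

```bash
python3 - <<'E'
from h import *
im,m=snap('wrist','w5')
cv2.imwrite('pics/w5c.png',cv2.resize(im[60:360,180:480,::-1],(600,600)))
E
```

```text
{'vertical_fov': 65.08570032189552, 'cx': 319.500546345845, 'cy': 197.41462154511993, 'R': [[0.0795, 0.9968, 0.0006], [0.9594, -0.0767, 0.2716], [0.2708, -0.021, -0.9624]], 't': [-0.1814, -0.4742, 0.0811]}
```

View pics/w5c.png

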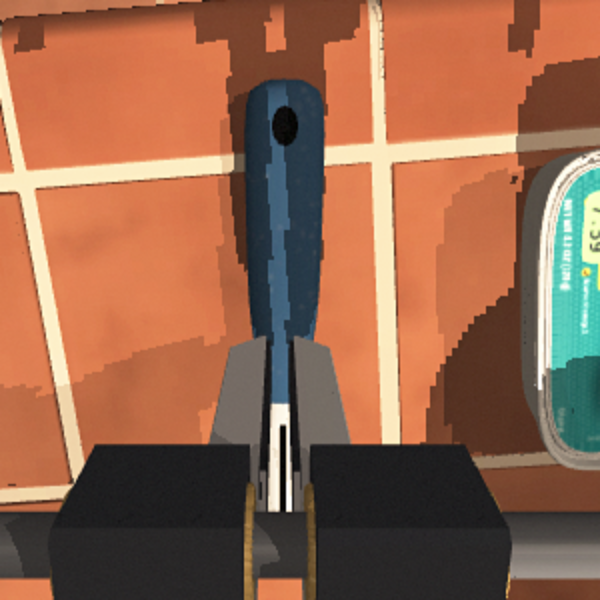

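```bash
python3 - <<'E'
from h import *
im,m=load('w5')
for z in(.0,.003,.01,.02,.03,.04): print(z,p2w(m,312.5,230,z).round(4),p2w(m,327.5,230,z).round(4),p2w(m,296,234,z).round(4), 'axis px',w2p(m,[.5272,.1396,z]).round(1))
# handle edges at rows
for v in(215,225,250):
  print(v,im[v,300:345:3].tolist())
for (u,v) in((305,225),(339,225),(322,100),(321,262)): print(u,v,p2w(m,u,v,.009).round(4))
print({k:np.round(v,4) for k,v in sensors.get_obs().items()})
E
```

```text
0.0 [0.5291 0.1348 0.    ] [0.53   0.1454 0.    ] [0.5312 0.1229 0.    ] axis px [319. 227.]
0.003 [0.5279 0.135  0.003 ] [0.5288 0.1454 0.003 ] [0.53   0.1232 0.003 ] axis px [319.  228.5]
0.01 [0.5252 0.1354 0.01  ] [0.526  0.1454 0.01  ] [0.5272 0.124  0.01  ] axis px [319.  232.3]
0.02 [0.5212 0.1359 0.02  ] [0.522  0.1455 0.02  ] [0.5231 0.1251 0.02  ] axis px [319.  238.2]
0.03 [0.5173 0.1365 0.03  ] [0.518  0.1455 0.03  ] [0.5191 0.1263 0.03  ] axis px [319.  244.7]
0.04 [0.5133 0.137  0.04  ] [0.514  0.1455 0.04  ] [0.515  0.1274 0.04  ] axis px [319.  251.9]
215 [[184, 102, 65], [189, 102, 68], [21, 35, 43], [28, 42, 54], [32, 45, 61], [34, 49, 59], [66, 99, 124], [66, 102, 124], [66, 101, 129], [37, 57, 70], [39, 57, 71], [41, 58, 73], [38, 55, 68], [235, 127, 78], [223, 124, 80]]
225 [[188, 103, 67], [190, 105, 70], [66, 60, 61], [24, 39, 48], [29, 45, 56], [33, 48, 60], [67, 97, 123], [72, 104, 133], [35, 51, 64], [37, 56, 70], [38, 58, 71], [37, 54, 69], [46, 78, 103], [222, 122, 77], [223, 125, 79]]
250 [[116, 106, 100], [118, 108, 101], [118, 107, 101], [116, 107, 100]
[... 194 characters left out ...]
306 0.009 ]
339 225 [0.5234 0.1534 0.009 ]
322 100 [0.4424 0.1482 0.009 ]
321 262 [0.5498 0.1392 0.009 ]
{'time': np.float64(7.2333), 'joint_positions': array([ 1.5490e-01,  1.8160e-01,  1.6303e+00,  1.0000e-04,  1.3298e+00,
       -1.3372e+00]), 'qvel': array([-0.    ,  0.0016,  0.0009,  0.    ,  0.0008, -0.0017]), 'joint_torque': array([ 7.00000e-04, -3.52166e+01, -2.74475e+01,  2.00000e-03,
        7.63000e-02,  0.00000e+00]), 'tool_pos': array([0.5271, 0.1396, 0.0281]), 'ee_rot': array([ 3.1415e+00, -1.0000e-04,  3.0628e+00]), 'wrist_force': array([ 0.2651,  0.1963, -0.081 ]), 'wrist_torque': array([-0.0241, -0.0137, -0.021 ]), 'finger_force': np.float64(0.0), 'width': np.float64(0.005)}
```

The fingertips project to about 2 mm below the TCP instead of 25 mm: the 94 mm gap spans 152 px, which puts them 0.193 m deep. That fits the fingers closing above the 18 mm high peeler. I'll check by opening and going down in small steps while watching the force.

send_rows(rows=[[0, 0, 0, 0, 0, 0], [0, 0, 0, 0, 0, 0], [0, 0, 0, 0, 0, 0], [0, 0, 0, 0, 0, 0], [0, 0, 0, 0, 0, 0], [0, 0, 0, 0, 0, 0], [0, 0, 0, 0, 0, 0]], grip=50)

```text
time: 7.82
tool_pos: [0.5272, 0.1396, 0.0281]
ee_rot: [3.142, -0.0, 3.063]
wrist_force: [-0.1, -0.0, -0.9]
width: 0.0475
finger_force: 0.0
```

send_rows(rows=[[0, 2, -1, 0, 0, 0.01], [0, 0, -1, 0, 0, 0], [0, 0, -1, 0, 0, 0], [0, 0, -1, 0, 0, 0], [0, 0, 0, 0, 0, 0]])

```text
time: 8.23
tool_pos: [0.527, 0.1416, 0.0238]
ee_rot: [-3.142, -0.001, 3.073]
wrist_force: [0.2, 0.0, 0.3]
width: 0.0499
finger_force: 0.0
```

send_rows(rows=[[0, 0, -1, 0, 0, 0], [0, 0, -1, 0, 0, 0], [0, 0, -1, 0, 0, 0], [0, 0, -1, 0, 0, 0], [0, 0, 0, 0, 0, 0]])

```text
time: 8.65
tool_pos: [0.527, 0.1416, 0.0198]
ee_rot: [-3.142, -0.0, 3.073]
wrist_force: [-0.5, -0.0, 0.1]
width: 0.05
finger_force: 0.0
```

send_rows(rows=[[0, 0, -1, 0, 0, 0], [0, 0, -1, 0, 0, 0], [0, 0, -1, 0, 0, 0], [0, 0, -1, 0, 0, 0], [0, 0, -1, 0, 0, 0], [0, 0, 0, 0, 0, 0]])

```text
time: 9.15
tool_pos: [0.527, 0.1416, 0.0148]
ee_rot: [-3.142, -0.001, 3.073]
wrist_force: [-0.5, 0.2, -0.0]
width: 0.0501
finger_force: 0.0
```

send_rows(rows=[[0, 0, -1, 0, 0, 0], [0, 0, -1, 0, 0, 0], [0, 0, -1, 0, 0, 0], [0, 0, -1, 0, 0, 0], [0, 0, -1, 0, 0, 0], [0, 0, 0, 0, 0, 0]])

```text
time: 9.65
tool_pos: [0.527, 0.1416, 0.0098]
ee_rot: [-3.142, -0.0, 3.073]
wrist_force: [-0.1, 0.4, -0.1]
width: 0.0499
finger_force: 0.0
```

send_rows(rows=[[0, 0, -1, 0, 0, 0], [0, 0, -1, 0, 0, 0], [0, 0, -1, 0, 0, 0], [0, 0, 0, 0, 0, 0]])

```text
time: 9.98
tool_pos: [0.527, 0.1416, 0.0068]
ee_rot: [-3.142, -0.0, 3.073]
wrist_force: [-0.4, 1.0, -0.5]
width: 0.0497
finger_force: 0.0
```

send_rows(rows=[[0, 0, -1, 0, 0, 0], [0, 0, -1, 0, 0, 0], [0, 0, 0, 0, 0, 0]])

```text
time: 10.23
tool_pos: [0.527, 0.1416, 0.0049]
ee_rot: [-3.142, -0.0, 3.073]
wrist_force: [-0.2, 0.0, -0.0]
width: 0.0499
finger_force: 0.0
```

send_rows(rows=[[0, 0, -1, 0, 0, 0], [0, 0, 0, 0, 0, 0]])

```text
time: 10.4
tool_pos: [0.5271, 0.1416, 0.0039]
ee_rot: [3.142, -0.0, 3.073]
wrist_force: [0.1, -0.1, -0.5]
width: 0.0497
finger_force: 0.0
```

send_rows(rows=[[0, 0, 0, 0, 0, 0], [0, 0, 0, 0, 0, 0], [0, 0, 0, 0, 0, 0], [0, 0, 0, 0, 0, 0], [0, 0, 0, 0, 0, 0], [0, 0, 0, 0, 0, 0], [0, 0, 0, 0, 0, 0], [0, 0, 0, 0, 0, 0]], grip=0)

```text
time: 11.07
tool_pos: [0.5272, 0.1416, 0.0042]
ee_rot: [3.142, 0.0, 3.073]
wrist_force: [-0.2, 0.3, 0.0]
width: 0.0188
finger_force: 29.8
```

send_rows(rows=[[0, 0, 15, 0, 0, 0], [0, 0, 30, 0, 0, 0], [0, 0, 35, 0, 0, 0], [0, -10, 10, 0, 0, 0], [0, -20, 0, 0, 0, 0.008], [0, -30, 0, 0, 0, 0.008], [-1, -34, 0, 0, 0, 0.008], [-1, -34, 0, 0, 0, 0.008]])

```text
time: 11.73
tool_pos: [0.5246, 0.0122, 0.0934]
ee_rot: [-3.141, -0.001, 3.106]
wrist_force: [0.2, 0.1, -1.5]
width: 0.0192
finger_force: 29.8
```

send_rows(rows=[[-1, -34, 0, 0, 0, 0.008], [-1, -34, 0, 0, 0, 0.008], [-1, -34, 0, 0, 0, 0.008], [-1, -34, 0, 0, 0, 0.008], [-1, -34, 0, 0, 0, 0.008], [-1, -34, 0, 0, 0, 0.008], [-1, -34, 0, 0, 0, 0.006], [-1, -34, 0, 0, 0, 0]])

```text
time: 12.4
tool_pos: [0.5161, -0.2603, 0.0931]
ee_rot: [3.141, -0.001, -3.125]
wrist_force: [-0.2, -0.2, 0.1]
width: 0.0192
finger_force: 29.8
```

send_rows(rows=[[-1, -34, 0, 0, 0, 0], [-1, -30, 0, 0, 0, 0], [0, -20, 0, 0, 0, 0], [0, 0, 0, 0, 0, 0], [0, 0, 0, 0, 0, 0], [0, 0, 0, 0, 0, 0]])

```text
time: 12.9
tool_pos: [0.5147, -0.3416, 0.0932]
ee_rot: [3.14, -0.001, -3.124]
wrist_force: [0.5, 0.6, -1.1]
width: 0.0189
finger_force: 29.8
```

```bash
python3 - <<'E'
from h import *
o=sensors.get_obs();print(o['tool_pos'],o['ee_rot'],o['width'],o['finger_force'])
snap('wrist','w6')
E
```

```text
[ 0.51467857 -0.34159178  0.09320461] [ 3.13983474e+00 -1.07088481e-03 -3.12442896e+00] 0.018912497834978125 29.77829184557777
{'vertical_fov': 65.08570032189552, 'cx': 319.500546345845, 'cy': 197.41462154511993, 'R': [[-0.0164, 0.9999, 0.0023], [0.9626, 0.0151, 0.2707], [0.2706, 0.0067, -0.9627]], 't': [0.3494, -0.4871, 0.1466]}
```

View pics/w6.png

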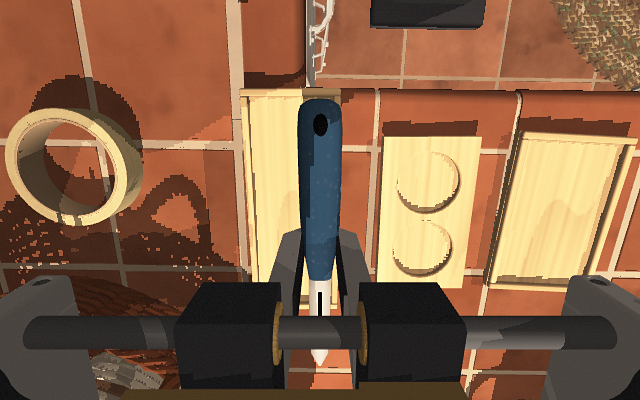

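The peeler is held between (320,98) and (318,362). The tray's near edge runs from (241,90) to about (341,92), so I still have to shift right a little. I'll measure this numerically.

```bash
python3 - <<'E'
from h import *
im,m=load('w6')
for n,u,v,z in[('uNL',241,90,.012),('uFL',254,275,.012),('uNR',341,92,.012),('hole',320,124,.09),('hend',320,98,.09),('tip',319,364,.09),('bNL',387,136,.011),('bNR',482,136,.011),('bFL',378,281,.011),('bFR',464,288,.011),('h1',428,181,.011),('h2',422,247,.011),('tNL',525,132,.012),('tNR',635,142,.012),('tFL',493,281,.012)]: print(n,p2w(m,u,v,z).round(4))
wood=lambda h:(h[...,2]>110)&(h[...,0]>12)&(h[...,0]<40)&(h[...,1]>40)&(h[...,1]<150)
edges('w6',.011,(.44,.60,-.305,-.195),wood,.48,.56,K=21)
edges('w6',.012,(.43,.61,-.19,-.07),wood,.48,.56,K=21)
edges('w6',.012,(.40,.56,-.42,-.33),wood,.43,.50,K=21)
E
```

```text
uNL [ 0.4213 -0.4043  0.012 ]
uFL [ 0.5836 -0.4006  0.012 ]
uNR [ 0.4215 -0.3256  0.012 ]
hole [ 0.4429 -0.3421  0.09  ]
hend [ 0.4289 -0.3423  0.09  ]
tip [ 0.6089 -0.34    0.09  ]
bNL [ 0.4551 -0.2866  0.011 ]
bNR [ 0.4538 -0.2085  0.011 ]
bFL [ 0.5887 -0.285   0.011 ]
bFR [ 0.5949 -0.2034  0.011 ]
h1 [ 0.4923 -0.2487  0.011 ]
h2 [ 0.5535 -0.2474  0.011 ]
tNL [ 0.45   -0.1744  0.012 ]
tNR [ 0.4566 -0.0822  0.012 ]
tFL [ 0.5865 -0.1779  0.012 ]
w6 xm 0.520 yL -0.2077 (1.1 deg) yR -0.2880 (1.0 deg) mid -0.2479 w 0.0802 x 0.4540..0.5945
w6 xm 0.520 yL -0.0940 (-2.0 deg) yR -0.1787 (-2.2 deg) mid -0.1363 w 0.0846 x 0.4495..0.5880
w6 xm 0.465 yL -0.3601 (0.5 deg) yR -0.4009 (-6.2 deg) mid -0.3805 w 0.0408 x 0.4195..0.5600
```

send_rows(rows=[[3, -10, 0, 0, 0, 0.004], [3, -10, 0, 0, 0, 0], [0, 0, -15, 0, 0, 0], [0, 0, -20, 0, 0, 0], [0, 0, -20, 0, 0, 0], [0, 0, -10, 0, 0, 0], [0, 0, -5, 0, 0, 0], [0, 0, 0, 0, 0, 0]])

```text
time: 13.62
tool_pos: [0.5207, -0.362, 0.0227]
ee_rot: [3.14, -0.002, -3.12]
wrist_force: [0.6, 0.4, 0.0]
width: 0.0189
finger_force: 29.8
```

send_rows(rows=[[0, 0, -5, 0, 0, 0], [0, 0, -4, 0, 0, 0], [0, 0, -2, 0, 0, 0], [0, 0, 0, 0, 0, 0], [0, 0, 0, 0, 0, 0]])

```text
time: 14.03
tool_pos: [0.5213, -0.3625, 0.0135]
ee_rot: [-3.141, 0.0, -3.12]
wrist_force: [-0.2, 0.3, -0.6]
width: 0.0193
finger_force: 29.8
```

send_rows(rows=[[0, 0, -1, 0, 0, 0], [0, 0, -1, 0, 0, 0], [0, 0, -0.5, 0, 0, 0], [0, 0, 0, 0, 0, 0]])

```text
time: 14.37
tool_pos: [0.5212, -0.3624, 0.0106]
ee_rot: [3.142, 0.0, -3.12]
wrist_force: [1.0, 0.1, -1.8]
width: 0.0187
finger_force: 29.8
```

send_rows(rows=[[0, 0, 0, 0, 0, 0], [0, 0, 0, 0, 0, 0], [0, 0, 0, 0, 0, 0], [0, 0, 0, 0, 0, 0], [0, 0, 0, 0, 0, 0]], grip=36)

```text
time: 14.78
tool_pos: [0.5213, -0.3625, 0.0108]
ee_rot: [-3.142, 0.0, -3.12]
wrist_force: [-0.1, -0.4, 0.5]
width: 0.0363
finger_force: 0.0
```

send_rows(rows=[[0, 0, 5, 0, 0, 0], [0, 0, 15, 0, 0, 0], [0, 0, 30, 0, 0, 0], [0, 0, 30, 0, 0, 0], [0, 0, 10, 0, 0, 0], [0, 0, 0, 0, 0, 0], [0, 0, 0, 0, 0, 0]])

```text
time: 15.37
tool_pos: [0.5213, -0.3625, 0.1007]
ee_rot: [-3.141, 0.001, -3.12]
wrist_force: [0.1, 0.8, -0.8]
width: 0.036
finger_force: 0.0
```

```bash
python3 - <<'E'
from h import *
o=sensors.get_obs();print(o['tool_pos'],o['ee_rot'],o['width'],o['finger_force'])
im,m=snap('wrist','w7')
blue=lambda h:(h[...,0]>95)&(h[...,0]<125)&(h[...,1]>80)
edges('w7',.015,(.41,.61,-.40,-.32),blue,.45,.53,K=5)
edges('w7',.015,(.41,.64,-.395,-.325),lambda h:blue(h)|((h[...,1]<35)&(h[...,2]>130)),.45,.53,K=3)
E
```

```text
[ 0.52130433 -0.36246231  0.10071611] [-3.14110790e+00  7.02814899e-04 -3.12036520e+00] 0.035964575097735985 0.0
{'vertical_fov': 65.08570032189552, 'cx': 319.500546345845, 'cy': 197.41462154511993, 'R': [[-0.0204, 0.9998, 0.0001], [0.962, 0.0196, 0.2723], [0.2723, 0.0056, -0.9622]], 't': [0.3726, -0.4934, 0.1509]}
w7 xm 0.490 yL -0.3521 (-1.0 deg) yR -0.3736 (3.3 deg) mid -0.3629 w 0.0215 x 0.4360..0.5420
w7 xm 0.490 yL -0.3520 (-1.1 deg) yR -0.3736 (3.3 deg) mid -0.3628 w 0.0216 x 0.4360..0.5520
```

send_rows(rows=[[0, 15, 0, 0, 0, 0], [0, 30, 0, 0, 0, 0], [0, 38, 0, 0, 0, 0], [0, 38, 0, 0, 0, 0], [0, 38, 0, 0, 0, 0], [0, 38, 0, 0, 0, 0], [0, 38, 0, 0, 0, 0], [0, 38, 0, 0, 0, 0]], grip=94)

```text
time: 16.08
tool_pos: [0.5191, -0.0863, 0.0982]
ee_rot: [3.14, -0.004, -3.12]
wrist_force: [0.4, 0.5, 0.0]
width: 0.0858
finger_force: 0.0
```

send_rows(rows=[[0, 38, 0, 0, 0, 0], [0, 38, 0, 0, 0, 0], [0, 38, 0, 0, 0, 0], [0, 38, 0, 0, 0, 0], [0, 38, 0, 0, 0, 0], [0, 38, 0, 0, 0, 0], [0, 38, 0, 0, 0, 0], [0, 38, 0, 0, 0, 0]])

```text
time: 16.75
tool_pos: [0.5186, 0.2168, 0.0983]
ee_rot: [-3.141, -0.004, -3.12]
wrist_force: [0.8, -1.2, 1.1]
width: 0.0937
finger_force: 0.0
```

send_rows(rows=[[-1, 28, 0, 0, 0, 0], [-1, 10, 0, 0, 0, 0], [0, 0, 0, 0, 0, 0], [0, 0, 0, 0, 0, 0], [0, 0, 0, 0, 0, 0]])

```text
time: 17.17
tool_pos: [0.5187, 0.2511, 0.0997]
ee_rot: [-3.14, -0.002, -3.121]
wrist_force: [-0.4, 0.1, -0.9]
width: 0.0943
finger_force: 0.0
```

```bash
python3 - <<'E'
from h import *
o=sensors.get_obs();print(o['tool_pos'],o['ee_rot'],o['width'],o['finger_force'])
im,m=snap('wrist','w8')
tin=lambda h:((h[...,0]>75)&(h[...,0]<100)&(h[...,1]>60))
tin2=lambda h:tin(h)|((h[...,1]<60)&(h[...,2]>110))
for s in(tin,tin2):
    edges('w8',.024,(.44,.60,.20,.30),s,.49,.545,K=5);edges('w3',.024,(.44,.60,.20,.30),s,.49,.545,K=5)
E
```

```text
[0.51865196 0.25114371 0.09974519] [-3.14029187e+00 -1.55745547e-03 -3.12149024e+00] 0.09426323583954956 0.0
{'vertical_fov': 65.08570032189552, 'cx': 319.500546345845, 'cy': 197.41462154511993, 'R': [[-0.0193, 0.9998, -0.0007], [0.9626, 0.0188, 0.2701], [0.2701, 0.0045, -0.9628]], 't': [-0.2414, -0.5025, 0.1487]}
w8 xm 0.518 yL 0.2771 (1.3 deg) yR 0.2253 (1.1 deg) mid 0.2512 w 0.0517 x 0.4730..0.5670
w3 xm 0.518 yL 0.2771 (1.3 deg) yR 0.2253 (0.8 deg) mid 0.2512 w 0.0518 x 0.4730..0.5670
w8 xm 0.518 yL 0.2803 (0.6 deg) yR 0.2219 (4.5 deg) mid 0.2511 w 0.0583 x 0.4680..0.5735
w3 xm 0.518 yL 0.2803 (-4.8 deg) yR 0.2205 (1.4 deg) mid 0.2504 w 0.0597 x 0.4680..0.5735
```

View pics/w8.png

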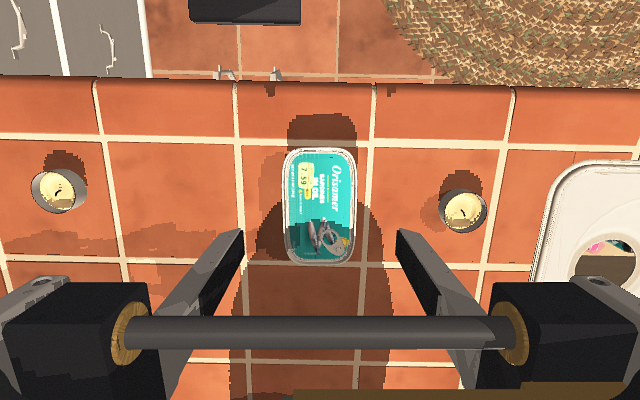

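The tin is centred between the open fingers at (320,205), and the numeric fit gives (0.521, 0.251). I'll descend and grip it a little above its base.

send_rows(rows=[[2, 0, -15, 0, 0, 0], [0, 0, -25, 0, 0, 0], [0, 0, -25, 0, 0, 0], [0, 0, -15, 0, 0, 0], [0, 0, -5, 0, 0, 0], [0, 0, -2, 0, 0, 0], [0, 0, 0, 0, 0, 0], [0, 0, 0, 0, 0, 0]])

```text
time: 17.88
tool_pos: [0.5224, 0.2524, 0.0152]
ee_rot: [3.141, 0.003, -3.121]
wrist_force: [0.5, 0.1, 0.5]
width: 0.0942
finger_force: 0.0
```

send_rows(rows=[[0, 0, 0, 0, 0, 0], [0, 0, 0, 0, 0, 0], [0, 0, 0, 0, 0, 0], [0, 0, 0, 0, 0, 0], [0, 0, 0, 0, 0, 0], [0, 0, 0, 0, 0, 0], [0, 0, 0, 0, 0, 0], [0, 0, 0, 0, 0, 0]], grip=30)

```text
time: 18.55
tool_pos: [0.5213, 0.2524, 0.0138]
ee_rot: [-3.141, 0.0, -3.12]
wrist_force: [-0.9, -0.7, 2.1]
width: 0.0593
finger_force: 30.0
```

send_rows(rows=[[0, 0, 10, 0, 0, 0], [0, 0, 20, 0, 0, 0], [0, 0, 25, 0, 0, 0], [0, -10, 10, 0, 0, 0], [0, -20, 0, 0, 0, -0.004], [0, -30, 0, 0, 0, -0.006], [0, -34, 0, 0, 0, -0.006], [0, -34, 0, 0, 0, -0.006]])

```text
time: 19.22
tool_pos: [0.5207, 0.1232, 0.0786]
ee_rot: [-3.142, 0.0, -3.141]
wrist_force: [0.9, 0.6, 0.3]
width: 0.0595
finger_force: 30.0
```

send_rows(rows=[[0, -34, 0, 0, 0, -0.006], [0, -34, 0, 0, 0, -0.006], [0, -34, 0, 0, 0, -0.006], [0, -34, 0, 0, 0, -0.006], [0, -34, 0, 0, 0, 0], [0, -34, 0, 0, 0, 0], [1, -30, 0, 0, 0, 0], [1, -18, 0, 0, 0, 0]])

```text
time: 19.88
tool_pos: [0.5224, -0.131, 0.0786]
ee_rot: [-3.14, -0.0, 3.114]
wrist_force: [-0.4, -0.0, -1.0]
width: 0.0593
finger_force: 30.0
```

send_rows(rows=[[0, -4, 0, 0, 0, 0], [0, 0, 0, 0, 0, 0], [0, 0, 0, 0, 0, 0], [0, 0, 0, 0, 0, 0]])

```text
time: 20.22
tool_pos: [0.523, -0.1301, 0.0785]
ee_rot: [3.141, -0.0, 3.118]
wrist_force: [-0.8, -0.0, -1.1]
width: 0.0593
finger_force: 30.0
```

```bash
python3 - <<'E'
from h import *
o=sensors.get_obs();print(o['tool_pos'],o['ee_rot'],o['width'],o['finger_force'])
im,m=snap('wrist','w9')
r=rect(im,m,.012,.42,.62,-.25,-.01,2500)
# overlay of assumed tray outline (z=.012 plane) in image
d=im[:,:,::-1].copy();a=np.radians(-1.4);c=np.array([.523,-.1315]);R2=np.array([[np.cos(a),-np.sin(a)],[np.sin(a),np.cos(a)]])
P=np.array([w2p(m,[*(c+R2@np.array(q)),.012]) for q in[(-.0725,-.0475),(-.0725,.0475),(.0725,.0475),(.0725,-.0475)]])
cv2.polylines(d,[P.astype(np.int32)],True,(255,0,255),1)
cv2.imwrite('pics/w9o.png',d);print(P.round())
E
```

```text
[ 0.52297876 -0.13005683  0.0784626 ] [ 3.14065937e+00 -3.52337381e-04  3.11814174e+00] 0.05926202759237256 29.9997478723526
{'vertical_fov': 65.08570032189552, 'cx': 319.500546345845, 'cy': 197.41462154511993, 'R': [[0.0243, 0.9997, 0.0015], [0.9622, -0.0237, 0.2713], [0.2712, -0.0052, -0.9625]], 't': [0.1169, -0.4992, 0.1269]}
[[255. 119.]
 [380. 119.]
 [371. 288.]
 [264. 288.]]
```

View pics/w9o.png

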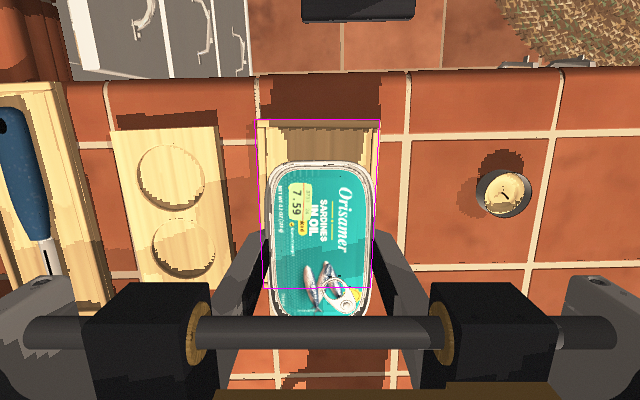

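The predicted tray outline (255–380, row 119) sits on the tray's rim, and the peeler lies in its tray at far left. I'll lower the tin.

send_rows(rows=[[1, -1, -10, 0, 0, 0], [0, 0, -20, 0, 0, 0], [0, 0, -15, 0, 0, 0], [0, 0, -7, 0, 0, 0], [0, 0, -3, 0, 0, 0], [0, 0, -1, 0, 0, 0], [0, 0, 0, 0, 0, 0], [0, 0, 0, 0, 0, 0]])

```text
time: 20.93
tool_pos: [0.5249, -0.1325, 0.0236]
ee_rot: [-3.141, 0.002, 3.117]
wrist_force: [0.2, 0.4, -0.9]
width: 0.0595
finger_force: 30.0
```

send_rows(rows=[[0, 0, -1, 0, 0, 0], [0, 0, -1, 0, 0, 0], [0, 0, 0, 0, 0, 0], [0, 0, 0, 0, 0, 0]])

```text
time: 21.27
tool_pos: [0.5243, -0.1325, 0.0209]
ee_rot: [-3.142, 0.0, 3.117]
wrist_force: [-0.6, 0.2, -1.0]
width: 0.0597
finger_force: 30.0
```

send_rows(rows=[[0, 0, -0.6, 0, 0, 0], [0, 0, 0, 0, 0, 0], [0, 0, 0, 0, 0, 0]])

```text
time: 21.52
tool_pos: [0.5241, -0.1324, 0.02]
ee_rot: [3.141, -0.0, 3.117]
wrist_force: [-0.4, -0.5, -1.3]
width: 0.0593
finger_force: 30.0
```

send_rows(rows=[[0, 0, 0, 0, 0, 0], [0, 0, 0, 0, 0, 0], [0, 0, 0, 0, 0, 0], [0, 0, 0, 0, 0, 0], [0, 0, 5, 0, 0, 0], [0, 0, 15, 0, 0, 0], [0, 0, 30, 0, 0, 0], [0, 0, 30, 0, 0, 0]], grip=80)

```text
time: 22.18
tool_pos: [0.5231, -0.132, 0.0999]
ee_rot: [3.14, -0.003, 3.117]
wrist_force: [0.2, 0.4, -0.4]
width: 0.0798
finger_force: 0.0
```

send_rows(rows=[[0, 10, 0, 0, 0, 0], [-2, 28, 0, 0, 0, 0], [-2, 32, 0, 0, 0, 0.008], [-3, 32, 0, 0, 0, 0.008], [-3, 32, 0, 0, 0, 0.008], [-2, 20, 0, 0, 0, 0], [0, 0, 0, 0, 0, 0], [0, 0, 0, 0, 0, 0]], grip=70)

```text
time: 22.85
tool_pos: [0.512, 0.0224, 0.1]
ee_rot: [-3.141, 0.0, -3.14]
wrist_force: [-0.7, -0.6, -0.1]
width: 0.0701
finger_force: 0.0
```

```bash
cat >> h.py <<'E'
def light(f,box,z=.015,r=(.016,.0215),s=4000):
    im,m=load(f); g=cv2.medianBlur(cv2.cvtColor(rect(im,m,z,*box,s),cv2.COLOR_RGB2GRAY),9)
    c=cv2.HoughCircles(g,cv2.HOUGH_GRADIENT,1.5,200,param1=100,param2=15,minRadius=int(r[0]*s),maxRadius=int(r[1]*s))
    for u,v,q in c[0][:3]: print(f,'light',round(box[1]-v/s,4),round(box[3]-u/s,4),'r',round(q/s,4))
E
python3 - <<'E'
from h import *
o=sensors.get_obs();print(o['tool_pos'],o['ee_rot'],o['width'],o['finger_force'])
im,m=snap('wrist','w10')
for f in('w10','w9','w8','w1'): light(f,(.47,.55,-.02,.06))
for f in('w8','w1'): light(f,(.48,.56,.335,.415))
tin=lambda h:((h[...,0]>75)&(h[...,0]<100)&(h[...,1]>60))
edges('w10',.03,(.44,.60,-.19,-.08),tin,.49,.545,K=5)
for f in ('w6','w9','w2'):
  for x in(.493,.5535): light(f,(x-.045,x+.045,-.293,-.203),.011,(.025,.029))
E
```

```text
[0.51199353 0.02244054 0.10001656] [-3.14114847e+00  1.61865877e-04 -3.13989014e+00] 0.07012309485533309 0.0
{'vertical_fov': 65.08570032189552, 'cx': 319.500546345845, 'cy': 197.41462154511993, 'R': [[-0.0009, 1.0, 0.0001], [0.9624, 0.0008, 0.2718], [0.2718, 0.0003, -0.9624]], 't': [-0.0224, -0.4915, 0.151]}
w10 light 0.5116 0.0204 r 0.0169
w9 light 0.5134 0.0223 r 0.0187
w8 light 0.5134 0.0186 r 0.0187
w1 light 0.5131 0.0189 r 0.0192
w8 light 0.5246 0.3807 r 0.0188
w1 light 0.5231 0.3788 r 0.0167
w10 xm 0.518 yL -0.1059 (-1.3 deg) yR -0.1576 (-1.8 deg) mid -0.1317 w 0.0517 x 0.4755..0.5700
w6 light 0.4932 -0.2478 r 0.0262
w6 light 0.5563 -0.2471 r 0.0275
w9 light 0.4936 -0.2482 r 0.0271
w9 light 0.5563 -0.2482 r 0.0275
w9 light 0.5889 -0.2898 r 0.0276
w2 light 0.4943 -0.2486 r 0.0267
w2 light 0.5571 -0.2474 r 0.0262
```

send_rows(rows=[[1, -2, -15, 0, 0, 0], [0, 0, -25, 0, 0, 0], [0, 0, -25, 0, 0, 0], [0, 0, -15, 0, 0, 0], [0, 0, -7, 0, 0, 0], [0, 0, -2.5, 0, 0, 0], [0, 0, 0, 0, 0, 0], [0, 0, 0, 0, 0, 0]])

```text
time: 23.57
tool_pos: [0.5143, 0.019, 0.0117]
ee_rot: [-3.141, 0.002, 3.14]
wrist_force: [-0.1, -0.3, 0.9]
width: 0.0698
finger_force: 0.0
```

send_rows(rows=[[0, 0, -1, 0, 0, 0], [0, 0, 0, 0, 0, 0], [0, 0, 0, 0, 0, 0]])

```text
time: 23.82
tool_pos: [0.5138, 0.0196, 0.0104]
ee_rot: [-3.142, 0.002, 3.141]
wrist_force: [-0.5, -0.5, 0.4]
width: 0.07
finger_force: 0.0
```

send_rows(rows=[[0, 0, 0, 0, 0, 0], [0, 0, 0, 0, 0, 0], [0, 0, 0, 0, 0, 0], [0, 0, 0, 0, 0, 0], [0, 0, 0, 0, 0, 0], [0, 0, 0, 0, 0, 0], [0, 0, 0, 0, 0, 0], [0, 0, 0, 0, 0, 0]], grip=20)

```text
time: 24.48
tool_pos: [0.5132, 0.0196, 0.0095]
ee_rot: [3.141, -0.0, 3.141]
wrist_force: [-0.4, 0.1, -0.2]
width: 0.0361
finger_force: 30.0
```

send_rows(rows=[[0, 0, 10, 0, 0, 0], [0, 0, 25, 0, 0, 0], [0, 0, 25, 0, 0, 0], [3, -15, 10, 0, 0, 0], [5, -30, 0, 0, 0, 0], [5, -34, 0, 0, 0, 0], [5, -34, 0, 0, 0, 0], [5, -34, 0, 0, 0, 0]])

```text
time: 25.15
tool_pos: [0.5366, -0.1288, 0.0807]
ee_rot: [-3.141, 0.001, 3.142]
wrist_force: [0.9, -0.1, -0.5]
width: 0.0359
finger_force: 30.0
```

send_rows(rows=[[5, -34, 0, 0, 0, 0], [5, -34, 0, 0, 0, 0], [5, -28, 0, 0, 0, 0], [3, -18, 0, 0, 0, 0], [2, -6, 0, 0, 0, 0], [0, 0, 0, 0, 0, 0], [0, 0, 0, 0, 0, 0], [0, 0, 0, 0, 0, 0]])

```text
time: 25.82
tool_pos: [0.5561, -0.246, 0.0797]
ee_rot: [3.141, -0.0, -3.141]
wrist_force: [-0.2, 0.7, -0.2]
width: 0.0359
finger_force: 30.0
```

send_rows(rows=[[0, -1.5, -10, 0, 0, 0], [0, 0, -20, 0, 0, 0], [0, 0, -20, 0, 0, 0], [0, 0, -8, 0, 0, 0], [0, 0, -3, 0, 0, 0], [0, 0, -1, 0, 0, 0], [0, 0, 0, 0, 0, 0], [0, 0, 0, 0, 0, 0]])

```text
time: 26.48
tool_pos: [0.557, -0.2492, 0.0188]
ee_rot: [-3.141, 0.002, 3.141]
wrist_force: [0.4, 0.2, -0.8]
width: 0.0362
finger_force: 30.0
```

send_rows(rows=[[0, 0, -0.5, 0, 0, 0], [0, 0, -0.5, 0, 0, 0], [0, 0, 0, 0, 0, 0], [0, 0, 0, 0, 0, 0]])

```text
time: 26.82
tool_pos: [0.5563, -0.249, 0.0169]
ee_rot: [-3.141, 0.001, 3.141]
wrist_force: [-0.3, 0.3, -0.7]
width: 0.0365
finger_force: 30.0
```

send_rows(rows=[[0, 0, -0.7, 0, 0, 0], [0, 0, 0, 0, 0, 0], [0, 0, 0, 0, 0, 0]])

```text
time: 27.07
tool_pos: [0.5561, -0.2489, 0.0157]
ee_rot: [3.141, -0.0, 3.141]
wrist_force: [-0.5, -0.4, 0.1]
width: 0.0361
finger_force: 30.0
```

send_rows(rows=[[0, 0, 0, 0, 0, 0], [0, 0, 0, 0, 0, 0], [0, 0, 0, 0, 0, 0], [0, 0, 0, 0, 0, 0], [0, 0, 0, 0, 0, 0], [0, 0, 5, 0, 0, 0], [0, 0, 20, 0, 0, 0], [0, 0, 30, 0, 0, 0]], grip=50)

```text
time: 27.73
tool_pos: [0.5538, -0.2476, 0.0679]
ee_rot: [3.138, -0.007, 3.141]
wrist_force: [-0.4, -0.9, -0.1]
width: 0.0499
finger_force: 0.0
```

send_rows(rows=[[0, 0, 30, 0, 0, 0], [0, 15, 0, 0, 0, 0], [0, 30, 0, 0, 0, 0], [-3, 38, 0, 0, 0, 0], [-3, 38, 0, 0, 0, 0], [-3, 38, 0, 0, 0, 0], [-3, 38, 0, 0, 0, 0], [-3, 38, 0, 0, 0, 0]], grip=70)

```text
time: 28.4
tool_pos: [0.5406, -0.0119, 0.1009]
ee_rot: [3.141, 0.001, 3.14]
wrist_force: [0.7, -0.5, -0.4]
width: 0.0699
finger_force: 0.0
```

send_rows(rows=[[-3, 38, 0, 0, 0, 0], [-3, 38, 0, 0, 0, 0], [-3, 38, 0, 0, 0, 0], [-3, 38, 0, 0, 0, 0], [-3, 38, 0, 0, 0, 0], [-2, 38, 0, 0, 0, 0], [0, 38, 0, 0, 0, 0], [0, 38, 0, 0, 0, 0]])

```text
time: 29.07
tool_pos: [0.5234, 0.2923, 0.101]
ee_rot: [3.141, 0.001, 3.141]
wrist_force: [0.8, 0.3, 0.9]
width: 0.0701
finger_force: 0.0
```

send_rows(rows=[[0, 38, 0, 0, 0, 0], [0, 30, 0, 0, 0, 0], [0, 20, 0, 0, 0, 0], [0, 0, 0, 0, 0, 0], [0, 0, 0, 0, 0, 0], [0, 0, 0, 0, 0, 0]])

```text
time: 29.57
tool_pos: [0.524, 0.3774, 0.1006]
ee_rot: [-3.141, -0.0, 3.141]
wrist_force: [0.1, -0.6, 0.1]
width: 0.0699
finger_force: 0.0
```

```bash
python3 - <<'E'
from h import *
o=sensors.get_obs();print(o['tool_pos'],o['ee_rot'],o['width'],o['finger_force'])
im,m=snap('wrist','w11')
light('w11',(.48,.56,.335,.415)); light('w11',(.48,.56,.335,.415),.013,(.0175,.0205))
E
```

```text
[0.52398768 0.37743144 0.1005742 ] [-3.14074312e+00 -2.66015354e-04  3.14069786e+00] 0.06990742901924094 0.0
{'vertical_fov': 65.08570032189552, 'cx': 319.500546345845, 'cy': 197.41462154511993, 'R': [[0.0017, 1.0, -0.0003], [0.9625, -0.0016, 0.2713], [0.2713, -0.0007, -0.9625]], 't': [-0.3787, -0.5026, 0.1488]}
w11 light 0.5238 0.3796 r 0.0196
w11 light 0.5246 0.3796 r 0.0181
```

send_rows(rows=[[0, 2, -15, 0, 0, 0], [0, 0, -25, 0, 0, 0], [0, 0, -25, 0, 0, 0], [0, 0, -15, 0, 0, 0], [0, 0, -7, 0, 0, 0], [0, 0, -3.5, 0, 0, 0], [0, 0, 0, 0, 0, 0], [0, 0, 0, 0, 0, 0]])

```text
time: 30.28
tool_pos: [0.5251, 0.3801, 0.0117]
ee_rot: [3.14, 0.002, 3.14]
wrist_force: [-0.9, -0.5, -0.2]
width: 0.07
finger_force: 0.0
```

send_rows(rows=[[0, 0, -0.5, 0, 0, 0], [0, 0, 0, 0, 0, 0], [0, 0, 0, 0, 0, 0]])

```text
time: 30.53
tool_pos: [0.5248, 0.3805, 0.011]
ee_rot: [3.141, 0.002, 3.141]
wrist_force: [-0.5, -0.1, -0.3]
width: 0.0699
finger_force: 0.0
```

send_rows(rows=[[0, 0, 0, 0, 0, 0], [0, 0, 0, 0, 0, 0], [0, 0, 0, 0, 0, 0], [0, 0, 0, 0, 0, 0], [0, 0, 0, 0, 0, 0], [0, 0, 0, 0, 0, 0], [0, 0, 0, 0, 0, 0], [0, 0, 0, 0, 0, 0]], grip=20)

```text
time: 31.2
tool_pos: [0.5242, 0.3801, 0.0097]
ee_rot: [3.142, -0.0, 3.141]
wrist_force: [-1.1, 0.6, -0.5]
width: 0.0355
finger_force: 30.0
```

send_rows(rows=[[0, 0, 10, 0, 0, 0], [0, 0, 25, 0, 0, 0], [0, 0, 25, 0, 0, 0], [0, -15, 10, 0, 0, 0], [0, -25, 0, 0, 0, 0], [-2, -35, 0, 0, 0, 0], [-2, -35, 0, 0, 0, 0], [-2, -35, 0, 0, 0, 0]])

```text
time: 31.87
tool_pos: [0.5181, 0.234, 0.0808]
ee_rot: [3.141, 0.001, -3.141]
wrist_force: [0.0, -0.1, -0.3]
width: 0.0354
finger_force: 30.0
```

send_rows(rows=[[-2, -35, 0, 0, 0, 0], [-2, -35, 0, 0, 0, 0], [-2, -35, 0, 0, 0, 0], [-2, -35, 0, 0, 0, 0], [-2, -35, 0, 0, 0, 0], [-2, -35, 0, 0, 0, 0], [-2, -35, 0, 0, 0, 0], [-2, -35, 0, 0, 0, 0]])

```text
time: 32.53
tool_pos: [0.5021, -0.0466, 0.081]
ee_rot: [-3.141, 0.002, 3.141]
wrist_force: [0.6, -0.1, 0.7]
width: 0.0352
finger_force: 30.0
```

send_rows(rows=[[-2, -35, 0, 0, 0, 0], [-2, -35, 0, 0, 0, 0], [-2, -35, 0, 0, 0, 0], [-2, -35, 0, 0, 0, 0], [0, -33, 0, 0, 0, 0], [0, -20, 0, 0, 0, 0], [0, -10, 0, 0, 0, 0], [0, 0, 0, 0, 0, 0]])

```text
time: 33.2
tool_pos: [0.4942, -0.2498, 0.0804]
ee_rot: [-3.141, 0.001, 3.138]
wrist_force: [-0.5, -0.2, -0.1]
width: 0.0353
finger_force: 30.0
```

send_rows(rows=[[0, 0, 0, 0, 0, 0], [0, 0, 0, 0, 0, 0]])

```text
time: 33.37
tool_pos: [0.4943, -0.2465, 0.08]
ee_rot: [3.141, 0.0, -3.141]
wrist_force: [-0.7, 0.7, -0.9]
width: 0.0353
finger_force: 30.0
```

send_rows(rows=[[0, -1, -10, 0, 0, 0], [0, 0, -20, 0, 0, 0], [0, 0, -20, 0, 0, 0], [0, 0, -8, 0, 0, 0], [0, 0, -3, 0, 0, 0], [0, 0, -1, 0, 0, 0], [0, 0, 0, 0, 0, 0], [0, 0, 0, 0, 0, 0]])

```text
time: 34.03
tool_pos: [0.495, -0.2492, 0.019]
ee_rot: [-3.14, 0.002, 3.141]
wrist_force: [0.4, -0.3, -0.0]
width: 0.0354
finger_force: 30.0
```

send_rows(rows=[[0, 0, -0.5, 0, 0, 0], [0, 0, -0.5, 0, 0, 0], [0, 0, -0.8, 0, 0, 0], [0, 0, 0, 0, 0, 0], [0, 0, 0, 0, 0, 0], [0, 0, 0, 0, 0, 0]])

```text
time: 34.53
tool_pos: [0.4942, -0.249, 0.0161]
ee_rot: [3.142, 0.0, 3.141]
wrist_force: [0.9, 0.8, 0.2]
width: 0.0351
finger_force: 30.0
```

send_rows(rows=[[0, 0, 0, 0, 0, 0], [0, 0, 0, 0, 0, 0], [0, 0, 0, 0, 0, 0], [0, 0, 0, 0, 0, 0], [0, 0, 0, 0, 0, 0], [0, 0, 5, 0, 0, 0], [0, 0, 20, 0, 0, 0], [0, 0, 30, 0, 0, 0]], grip=52)

```text
time: 35.2
tool_pos: [0.4919, -0.2474, 0.0684]
ee_rot: [3.137, -0.006, 3.141]
wrist_force: [0.6, -0.4, 0.1]
width: 0.052
finger_force: 0.0
```

send_rows(rows=[[0, 0, 30, 0, 0, 0], [0, 0, 30, 0, 0, 0], [0, 0, 30, 0, 0, 0], [0, 0, 20, 0, 0, 0], [0, 0, 10, 0, 0, 0], [0, 0, 0, 0, 0, 0], [0, 0, 0, 0, 0, 0], [0, 0, 0, 0, 0, 0]])

```text
time: 35.87
tool_pos: [0.4933, -0.2484, 0.1888]
ee_rot: [3.14, -0.003, 3.141]
wrist_force: [-0.0, 0.7, 0.3]
width: 0.0519
finger_force: 0.0
```

```bash
python3 - <<'E'
from h import *
o=sensors.get_obs();print(o['tool_pos'],o['ee_rot'],o['width'],o['finger_force'])
im,m=snap('wrist','w12')
for x in(.4938,.5562): light('w12',(x-.04,x+.04,-.288,-.208),.021)
tin=lambda h:((h[...,0]>75)&(h[...,0]<100)&(h[...,1]>60))
edges('w12',.03,(.44,.60,-.19,-.08),tin,.49,.545,K=5)
blue=lambda h:(h[...,0]>95)&(h[...,0]<125)&(h[...,1]>80)
edges('w12',.015,(.41,.61,-.40,-.32),blue,.45,.53,K=5)
cv2.imwrite('pics/w12c.png',cv2.resize(im[60:300,120:520,::-1],(800,480)))
E
```

```text
[ 0.49332028 -0.24836558  0.1888249 ] [ 3.13950197 -0.0031446   3.14075257] 0.05185718398606778 0.0
{'vertical_fov': 65.08570032189552, 'cx': 319.500546345845, 'cy': 197.41462154511993, 'R': [[0.0016, 1.0, 0.0026], [0.9632, -0.0023, 0.2687], [0.2687, 0.0021, -0.9632]], 't': [0.2467, -0.4981, 0.2437]}
w12 light 0.4946 -0.2487 r 0.0188
w12 light 0.5563 -0.2483 r 0.0184
w12 xm 0.518 yL -0.1058 (-1.3 deg) yR -0.1575 (-1.6 deg) mid -0.1317 w 0.0517 x 0.4760..0.5700
w12 xm 0.490 yL -0.3515 (-1.4 deg) yR -0.3740 (2.7 deg) mid -0.3628 w 0.0225 x 0.4360..0.5415
```

View pics/w12c.png

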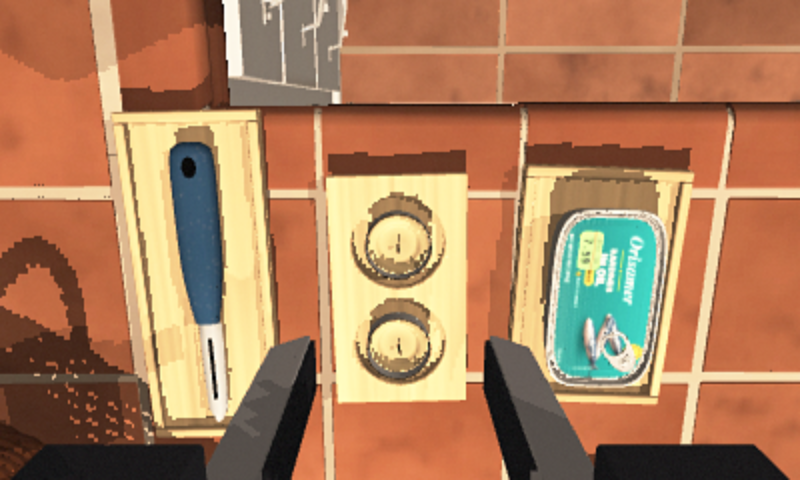

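The final crop shows the peeler inside the long tray (190,150 to 215,420), both tealights seated in the hollows (398,245 and 398,347) and the tin flat in the wider tray (605,298). The gripper is clear of everything, so I'm handing in.

```bash
python3 -c "
from bench import ticket
print(ticket.close_job())"
```

```text
the job is handed in; nothing more can be done
None
```

The job is handed in: in the last camera check the peeler lay in the long tray, the tin flat in the wide tray, and one tealight sat in each hollow, with the gripper clear, after about 36 s of the 112 s allowed (the verdict itself was not shown).

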